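# Take the snap-tab cover off a battery box

## Robot

A 6-joint arm with a two-finger parallel gripper is mounted at the origin on the work surface. World frame = base frame: x ahead of the robot, y to its left, z up, the work surface at z = 0. Lengths are in m, angles in degrees, forces in N, time in s.
With the tool pointing down it reaches from about 0.4 to 0.825 m from the base axis. Payload 7 kg.
Tool frame: the origin (TCP) lies at the very end of the fingers, on their centre line; the grasp point (between the pads) lies 19 mm behind it; x points along the fingers, z is the direction in which the jaws open and shut, and the axes are right-handed (so a half turn about x gives the same grasp; the last joint's range is limited). The gripper opens to 88 mm and grips with 3 to 60 N. Pads are 19 mm wide; open, the fingers measure 130 mm over their backs; the gripper's body (78 mm by 193 mm) begins 47 mm behind the grasp point.
Start: joints at [88.069, 20.546, 0.682, 0, -70.136, -16.507], TCP at [0.213, 0.64, 0.227] pointing down, gripper open.
Joint ranges: [-176.03, 176.03], [-82.01, 121.73], [-58.28, 71.71], [-173.87, 95.51], [-174.79, -0.11], [-173.66, 173.66]. Speed limits (degrees/s): [136.94, 136.94, 172.46, 180, 180, 180].

## Interface

Orientations are given as [roll, pitch, yaw] about the fixed x, y, z axes, in that order (R = Rz(yaw) Ry(pitch) Rx(roll)).
In Python, from plant import * gives the robot as it stands.
- The arm moves only by the tool arm_command, never from a script. Its argument "commands" is one flat list of numbers, 5 for each row, row after row: the shift along the tool's x, y, z in mm, then the turn about the tool's x in degrees, then the opening in per cent of the stroke, from 0 (shut) to 100 (fully open). A call has 1 to 5 rows; each row shifts and turns the pose as measured when the row begins, along the tool's axes as they then stand; what a row does not reach is not made up. A row lasts 1/8 s, in which the tool goes at most 62.5 mm and 10.7 degrees, less where a joint would pass 70% of its speed; a pose out of reach is approached as far as the arm can. A call is refused whole if a number of a shift passes 62.5 or a number of a turn 10.7, either way. A call with a gripper value outside its range is refused whole. The fingers move at their own pace and stop on an object; the grip force is fixed at half the most. Time passes only in rows, so rows that do not move let the fingers close. It gives the time, the measured TCP pose, the force and the opening at its end, in the units of the state.
- get_obs(): the state, without advancing time (a new reading comes with each control period).
- snapshot(name): name is "scene" or "side" or "wrist"; returns a dict with "frame" (400x640x3 uint8, blue, green, red), "fov_y" (degrees; the focal length in pixels is half the picture's height over the tangent of half this angle, whatever the lens; pixels are square), "cx", "cy" (the principal point, pixels), "world_to_cam" (4x4, takes a point from world to camera coordinates). Camera axes: x right, y up, looking along -z (the intrinsics and any distortion apply to the point x, -y, -z); pixel columns grow to the right and rows downward; lengths in m; the calibration is good to about 2 mm. The wrist camera is an equidistant fisheye: a pixel r from the principal point sees the ray r / f radians off the axis. A picture is of the moment at which its call begins. There is no depth.
- close_job(): hands the job in, once; it reports no verdict.
The state is a dict: "clock": time; "joint_pos": joint angles; "qvel": joint speeds; "tau": joint torques, N m; "tool_pos": TCP position; "orientation": TCP orientation; "force": force on the tool from outside, world axes, zero at the start; "moment": the same for the moment, N m; "opening": finger opening in m.
Only numpy, scipy, OpenCV 4.12 (cv2) and the standard library are available. Lean on these libraries where they do the work, as an engineer would, in place of code of your own. Each camera call takes 0.05 s, during which the arm holds its last target. There are 200 camera calls.

## Task

Open the battery box on the courtyard bench so that its cells can be changed: squeeze the cover's snap tab in towards its fin, slide the cover along the box, out from under the claws, until it meets the stop, lift it off and lay it flat in the shallow wooden tray, right way up. Be gentle: do not squeeze the tab hard, force the cover against the box or drop it, and leave the bowl, the hammer and the pot alone.

Things in the scene. Friction and masses are not known exactly. Their poses are not given: they have to be found in the camera images.
- box: Dark battery box fixed to the bench: 100 mm (x) by 163 mm (y -65.5 to +97), ledge at z 50 mm, top of its metal frame at z 60.5 mm. Origin: on the bench under the centre of the seated cover, z up. The cover lies on the ledge between guide walls (tops z 55.5 mm) and slides towards +y, into the gap there. Cover and box (frame too) break if they press on each other with over 16 N.
- box_notch (a point): Notch in the box's front (-x) guide wall for the tab's tooth: 13 mm wide, box x -39.2, y 0, z 55.5 mm. Metal frame on the box: four claws (from z 55.5 mm) over the lugs, and a +y end bar whose rubber buffer (9 N per mm) stops the cover. Frame screwed on by eye: the slide to the buffer is 15 to 29 mm, unknown beforehand, to be felt. The lugs are clear only from 1.5 mm short of it.
- cover: Loose grey cover, about 120 g. Origin: centre of its flat underside; seated at box x 0, y 0, z 50 mm, same axes, about 1 mm play. Plate 64 (x) by 110 (y) by 4 mm with four lugs on its long edges, 12 mm long, 6 mm out, centred at y -38 and +38 mm. An upright fin, 24 mm wide (y), has faces at x +5 and +9 mm and its top at z 34 mm.
- cover_grip (a point): Point on the cover midway between tab and fin, at cover x -12, y 0, z 19 mm (both span z 4 to 34 mm). Pinching across here along the cover's x, one finger on the tab's outer face (x -33 mm), one on the fin's far face (x +9 mm), is a 42 mm wide grasp at rest.
- tab: Snap tab of the cover: upright plate 22 mm wide (y), 4 mm thick, outer face at cover x -33 mm; the 10 mm wide tooth at its foot sits in a notch of the box's front (-x) wall and stops the cover sliding. Origin: the cover's origin while at rest. It gives towards the fin from 2 N; the tooth is free after 5 mm at 6.5 N; fully in after 8 mm at 9 N; it breaks above 22 N.
- tray: Shallow wooden tray fixed on the bench, 176 by 176 mm outside, 15 mm high, walls and floor 6 mm thick. Origin: centre of its underside. It stands on either side of the box.
- bowl: Bystander: steel bowl, 150 mm across, 60 mm high; on the other side of the box from the tray.
- hammer: Bystander: hammer lying on the bench beyond the box.
- pot: Bystander: small terracotta pot, 80 mm across, 70 mm high, beyond the box, to the right.
There are look-alikes about, which are no part of the job. Several things have the shape of the tray; the one meant has the colours described above.

How it is judged (in metres and radians):
On the way, in this order (a step that is already met when the one before it is completed fails the run):
1. the cover is slid at least 11.5 mm along the box, while still down in it (y of cover in the frame of box above 0.0115 m and z of cover in the frame of box below 0.054 m), for 0.05 s.
2. the cover is lifted at least 20 mm clear of its seat (z of cover in the frame of box above 0.07 m), for 0.1 s.
At the end, for the whole second after the job is handed in: The cover lies flat and right way up on the floor of the tray (underside under 9 mm above the bench, tilt under 0.06 rad, centre within 50 mm of the tray's), released and at rest (horizontal distance between cover and tray below 0.05 m and height (world z) of cover below 0.009 m and angle between cover's own z axis and vertical below 0.06 rad and linear speed of cover below 0.01 m/s); the robot touches nothing.
It fails at once if the tab is pressed with more than 22 N (contact force between the fingers and tab above 22 N).
It fails at once if cover and box press on each other with more than 16 N (contact force between cover and box above 16 N).
It fails at once if the cover is dropped into the tray (reaches it faster than 0.5 m/s, a fall of some 15 mm) (horizontal distance between cover and tray below 0.1 m and height (world z) of cover below 0.02 m and linear speed of cover above 0.5 m/s).
It fails at once if the cover is pressed on the tray with more than 40 N (contact force between cover and tray above 40 N).
It fails at once if the bowl, the hammer or the pot is moved more than 15 mm (distance of any of bowl, hammer, pot from where it was at the start of the episode above 0.015 m).
It also fails if it takes over 48 s, if anything falls off the work surface, if the arm or the gripper's body presses on something with over 40 N, if the wrist force passes 120 N, or if a joint passes its speed limit or range.

## Working session

There is one attempt and no reset: what is moved stays moved. The work goes in short steps, Python scripts to look and compute and a tool call to move; the robot and the scene stay as the last step left them, time stands still between calls to the robot, and variables do not carry over. Pictures are saved under pics/ and viewed, about 8 in all and at most 12, crops included, and the job is handed in when it is done.

Besides the shell and the picture viewer there is one more tool, called after "Request:" by a JSON object that holds its "name" and its "arguments". arm_command: Moves the arm, as the interface text tells. Its arguments: {"type":"object","properties":{"commands":{"type":"array"}},"required":["commands"]}

```bash
ls; mkdir -p pics; python3 - <<'E'
from plant import *
import cv2
print(get_obs())
for n in ("scene","side","wrist"):
    s=snapshot(n); cv2.imwrite(f"pics/{n}0.png",s["frame"]); print(n,s["fov_y"],s["cx"],s["cy"],s["world_to_cam"].round(3).tolist() if hasattr(s["world_to_cam"],'round') else s["world_to_cam"])
E
```

```text
pics
{'clock': 0.0, 'joint_pos': array([ 8.80706324e+01,  2.05916064e+01,  6.36402418e-01, -1.96431674e-02,
       -7.01346088e+01, -1.65062548e+01]), 'qvel': array([-0.02029031, -0.02820841,  0.01624898,  0.03651587,  0.04042487,
       -0.04576393]), 'tau': array([-9.23747939e-04, -5.82714558e+01,  2.93051273e+01,  6.99724853e+00,
        6.86983185e-03, -1.68769852e-04]), 'tool_pos': array([0.21334338, 0.63991579, 0.22564221]), 'orientation': array([   4.88932769,   89.90830789, -103.55298419]), 'force': array([-0.22417562, -0.25145662, -0.66035777]), 'moment': array([ 0.02454262, -0.01250898, -0.01806064]), 'opening': 0.08739747728810532}
scene 43.198328056006275 317.3420989474764 200.195519060553 [[0.199, 0.98, -0.016, -0.116], [-0.701, 0.154, 0.697, 0.369], [0.685, -0.127, 0.717, -1.549], [0.0, 0.0, 0.0, 1.0]]
side 48.17325205794271 331.09600723012744 193.7245410589503 [[0.869, -0.495, -0.01, -0.538], [0.357, 0.611, 0.706, -0.27], [-0.343, -0.618, 0.708, -0.909], [0.0, 0.0, 0.0, 1.0]]
wrist 65.70646984690485 320.09356744129303 192.74937427301413 [[-0.316, -0.949, 0.0, 0.675], [0.92, -0.307, -0.245, 0.03], [0.232, -0.077, 0.97, -0.388], [0.0, 0.0, 0.0, 1.0]]
```

View pics/scene0.png

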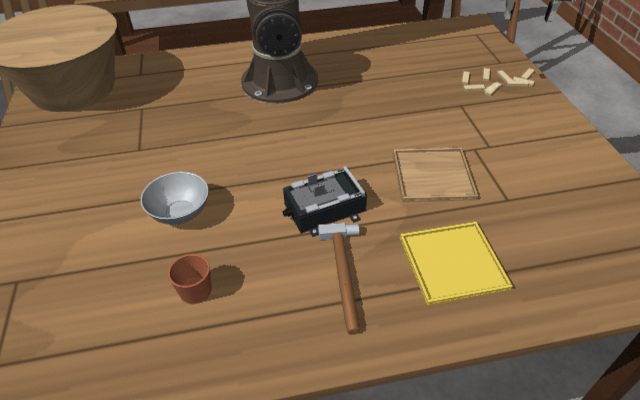

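View pics/side0.png

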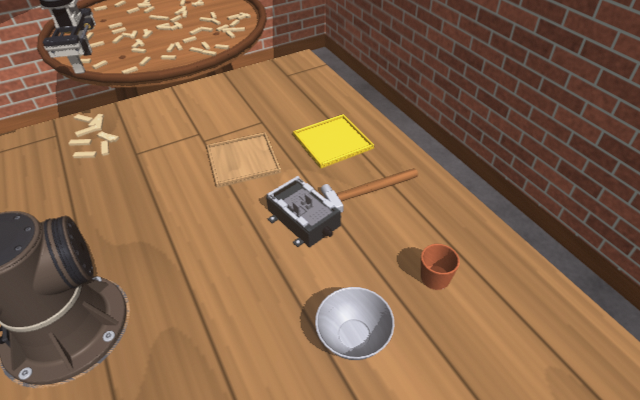

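View pics/wrist0.png

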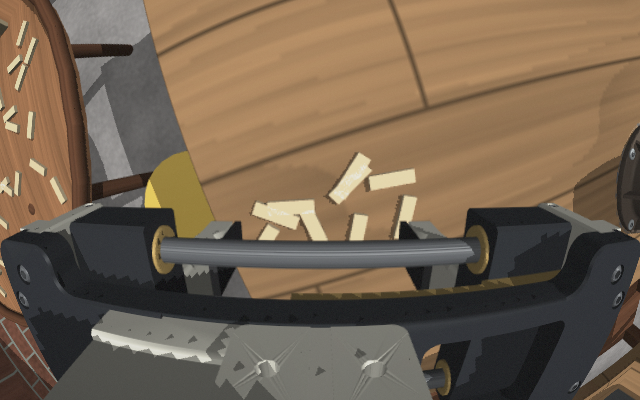

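The wooden tray is at scene (435,175) and side (243,158); the yellow one is a look-alike. The box is at scene (325,200) and side (305,210). I'll zoom in on the box.

```bash
cat > h.py <<'E'
import numpy as np, cv2
from plant import *
def ray(s,u,v,fish=False):
    f=200/np.tan(np.radians(s["fov_y"]/2)); a=np.array([(u-s["cx"])/f,(v-s["cy"])/f])
    if fish:
        r=np.hypot(*a)+1e-12; d=np.array([a[0]/r*np.sin(r),-a[1]/r*np.sin(r),-np.cos(r)])
    else: d=np.array([a[0],-a[1],-1])
    W=np.array(s["world_to_cam"]); R=W[:3,:3]
    return -R.T@W[:3,3], R.T@d
def onz(s,u,v,z,fish=False):
    c,d=ray(s,u,v,fish); return c+d*(z-c[2])/d[2]
def proj(s,p,fish=False):
    f=200/np.tan(np.radians(s["fov_y"]/2)); W=np.array(s["world_to_cam"]); q=W[:3,:3]@np.array(p)+W[:3,3]
    x,y,z=q[0],-q[1],-q[2]
    if fish:
        r=np.hypot(x,y); t=np.arctan2(r,z); return np.array([s["cx"]+f*t*x/r,s["cy"]+f*t*y/r])
    return np.array([s["cx"]+f*x/z,s["cy"]+f*y/z])
E
python3 - <<'E'
from h import *
a=snapshot("scene");b=snapshot("side")
print([onz(a,*p,0.015)[:2].round(3) for p in [(395,149),(465,148),(477,199),(404,201)]])
print([onz(b,*p,0.015)[:2].round(3) for p in [(207,147),(266,134),(279,171),(217,184)]])
A=cv2.resize(a["frame"][160:240,275:375],None,fx=4,fy=4,interpolation=cv2.INTER_CUBIC)
A=cv2.resize(a["frame"][160:240,275:375],(750,600)[:2] and (400,320),interpolation=cv2.INTER_CUBIC)
A=cv2.resize(a["frame"][160:240,280:372],None,fx=4.3,fy=4.3,interpolation=cv2.INTER_CUBIC)
B=cv2.resize(b["frame"][170:250,258:350],None,fx=4.3,fy=4.3,interpolation=cv2.INTER_CUBIC)
cv2.imwrite("pics/zoom1.png",np.hstack([A,B]))
E
```

```text
[array([0.407, 0.238]), array([0.442, 0.413]), array([0.618, 0.367]), array([0.588, 0.202])]
[array([0.431, 0.393]), array([0.603, 0.363]), array([0.567, 0.194]), array([0.404, 0.231])]
```

View pics/zoom1.png

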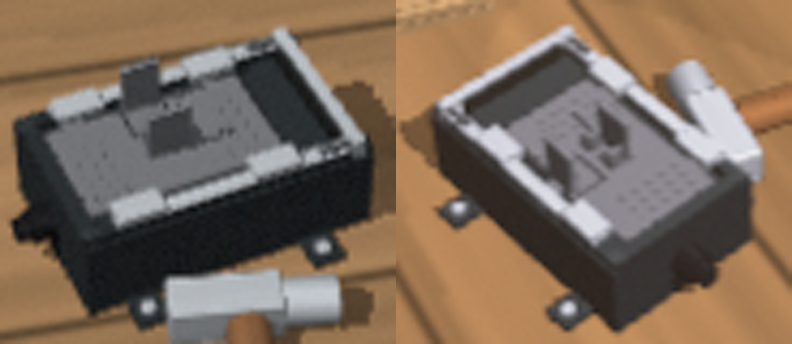

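```bash
python3 - <<'E'
from h import *
a=snapshot("scene");b=snapshot("side")
A=lambda x,y:(280+x/4.3,160+y/4.3)
B=lambda x,y:(258+(x-396)/4.3,170+y/4.3)
P=lambda s,p,z:onz(s,*p,z)[:2].round(4)
print("scene box top",[P(a,A(*p),.0555) for p in [(16,122),(90,242)]],"bar outer ends",[P(a,A(*p),.0605) for p in [(280,30),(368,138)]])
print("bottom",[P(a,A(*p),0) for p in [(92,314),(368,218)]])
print("scene tab top",[P(a,A(*p),.084) for p in [(121,67),(157,58)]])
print("side bar ends",[P(b,B(*p),.0605) for p in [(570,28),(438,105)]],"box -y corners",[P(b,B(*p),.0555) for p in [(612,265),(750,185)]])
print("side tab top",[P(b,B(*p),.084) for p in [(543,142),(556,158)]], "fin",[P(b,B(*p),.084) for p in [(602,100),(620,122)]])
print([np.array(s["world_to_cam"])[:3,:3].T@-np.array(s["world_to_cam"])[:3,3] for s in(a,b)])
E
```

```text
scene box top [array([ 0.5294, -0.0658]), array([ 0.6214, -0.0429])] bar outer ends [array([0.4948, 0.0847]), array([0.5852, 0.1093])]
bottom [array([ 0.6207, -0.044 ]), array([0.5858, 0.1124])]
scene tab top [array([ 0.53  , -0.0091]), array([0.5273, 0.0105])]
side bar ends [array([0.5829, 0.1027]), array([0.4898, 0.0831])] box -y corners [array([ 0.522 , -0.0667]), array([ 0.6132, -0.0542])]
side tab top [array([0.5198, 0.0062]), array([ 0.5206, -0.0079])] fin [array([0.5618, 0.0185]), array([ 0.5625, -0.0014])]
[array([ 1.34340813, -0.14026695,  0.85195391]), array([ 0.25132371, -0.66235024,  0.82849278])]
```

The box is near (0.558, 0.004) with yaw about 12.4°, and the tray centre is near (0.507, 0.300) with yaw about −10.5°. I'll move over the cover.

Request:
{"name": "arm_command", "arguments": {"commands": [0, 43, 42, 0, 100, 0, 43, 42, 0, 100, 0, 43, 42, 0, 100, 0, 43, 42, 0, 100, 0, 43, 42, 0, 100]}}

```text
clock: 0.98
tool_pos: [0.3529, 0.3687, 0.2251]
orientation: [44.4, 89.9, -63.7]
force: [1.3, 0.9, 0.7]
opening: 0.0881
```

Request:
{"name": "arm_command", "arguments": {"commands": [0, 43, 42, 0, 100, 0, 43, 42, 0, 100, 0, 43, 42, 0, 100, 0, 43, 42, 0, 100, 0, 43, 42, 0, 100]}}

```text
clock: 1.6
tool_pos: [0.4953, 0.0936, 0.2277]
orientation: [135.4, 89.7, 27.5]
force: [2.0, 1.1, -0.9]
opening: 0.0877
```

Request:
{"name": "arm_command", "arguments": {"commands": [0, 0, 0, 10.5, 100, 0, 0, 0, 10.5, 100, 0, 0, 0, 10.5, 100, 0, 0, 0, 10.5, 100, 0, 0, 0, 10.5, 100]}}

```text
clock: 2.22
tool_pos: [0.4968, 0.0876, 0.228]
orientation: [-172.8, 89.7, 25.4]
force: [-0.1, -0.4, -0.4]
opening: 0.0876
```

Request:
{"name": "arm_command", "arguments": {"commands": [0, 0, 0, 5.8, 100, 20, 47, -16, 0, 100, 20, 47, -16, 0, 100, 15, 0, 0, 0, 100, 0, 0, 0, 0, 100]}}

```text
clock: 2.85
tool_pos: [0.55, 0.0014, 0.1728]
orientation: [-165.6, 89.5, 26.5]
force: [-0.6, 0.7, -0.8]
opening: 0.0873
```

```bash
python3 - <<'E'
from h import *
o=get_obs();print(o["tool_pos"],o["orientation"],o["orientation"][2]-o["orientation"][0],o["force"])
s=snapshot("wrist");cv2.imwrite("pics/w1.png",s["frame"])
print(np.array(s["world_to_cam"]).round(3).tolist())
E
```

```text
[0.55004495 0.00137868 0.17282036] [-165.61717178   89.45383385   26.51232491] 192.12949669133843 [-0.61465406  0.65735698 -0.82368934]
[[-0.978, -0.21, -0.01, 0.54], [0.206, -0.946, -0.249, -0.094], [0.043, -0.245, 0.969, -0.36], [0.0, 0.0, 0.0, 1.0]]
```

View pics/w1.png

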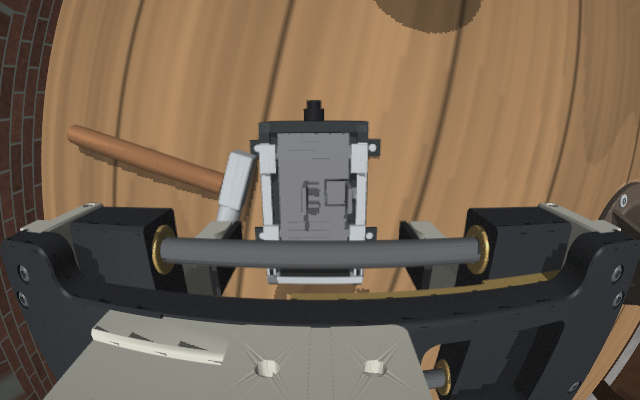

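The box is centred under the tool: cover at (315,185), tab near (352,190), fin near (307,200), and the hammer head beside the box at (235,185). I'll zoom in for a finer alignment.

```bash
python3 - <<'E'
from h import *
s=snapshot("wrist");print(s["frame"].shape)
cv2.imwrite("pics/w1z.png",cv2.resize(s["frame"][115:245,235:395],None,fx=4.6,fy=4.6,interpolation=cv2.INTER_CUBIC))
# predicted points from the present estimate
t=np.radians(12.4);R=np.array([[np.cos(t),-np.sin(t)],[np.sin(t),np.cos(t)]])
for n,p in dict(tabTop1=(-33,-11,84),tabTop2=(-33,11,84),fin1=(9,-12,84),fin2=(9,12,84),c1=(-32,-55,54),c2=(32,-55,54),b1=(-50,-65.5,55.5),b2=(50,-65.5,55.5)).items():
    w=[*(R@np.array(p[:2])/1000+[.558,.004]),p[2]/1000]; print(n,((proj(s,w,True)-[235,115])*4.6).round(0))
E
```

```text
(400, 640, 3)
tabTop1 [542. 313.]
tabTop2 [539. 431.]
fin1 [306. 308.]
fin2 [309. 437.]
c1 [525.  59.]
c2 [196.  61.]
b1 [619.   6.]
b2 [104.  10.]
```

View pics/w1z.png

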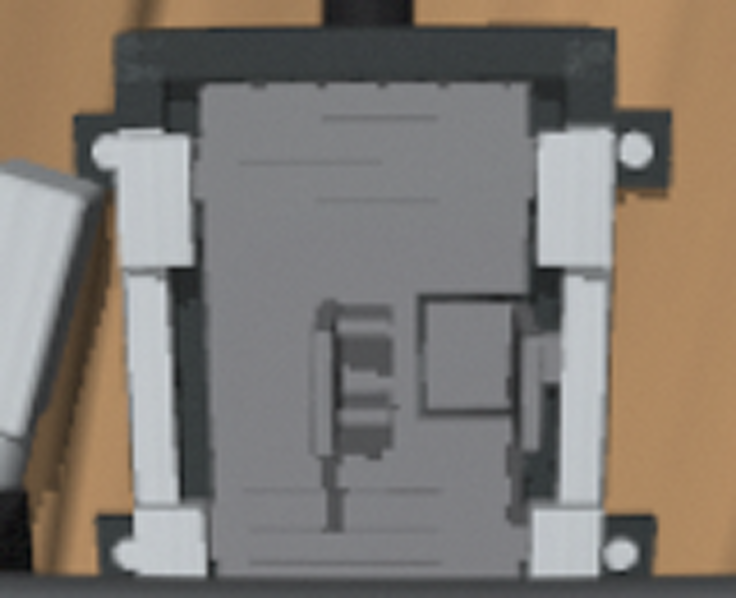

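Request:
{"name": "arm_command", "arguments": {"commands": [30, -4.6, 1.4, 0, 70, 40, 0, 0, 0, 70, 15, 0, 0, 0, 70, 0, 0, 0, 0, 70, 0, 0, 0, 0, 70]}}

```text
clock: 3.58
tool_pos: [0.5531, 0.0115, 0.0946]
orientation: [-173.9, 88.6, 18.7]
force: [0.1, 1.5, -0.2]
opening: 0.0612
```

```bash
cat > st.py <<'E'
from h import *
from scipy.spatial.transform import Rotation as Ro
B=np.array([.5565,.0075]);t=np.radians(12.4)
o=get_obs();R=Ro.from_euler('xyz',o["orientation"],degrees=True).as_matrix()
ex=np.array([np.cos(t),np.sin(t),0]);ey=np.array([-np.sin(t),np.cos(t),0]);p=o["tool_pos"]
f=o["force"]
print("t",o["clock"],"tool",p.round(4),"open",round(o["opening"]*1e3,1))
d=p-np.array([*B,0]);print("box xyz mm",(np.array([d@ex,d@ey,d[2]])*1e3).round(1),"F box",[round(float(f@e),1) for e in(ex,ey,[0,0,1])],"M",o["moment"].round(2))
print("R cols in box (x,y,z of tool):",[[round(float(R[:,i]@e),3) for e in(ex,ey,[0,0,1])] for i in range(3)])
E
python3 st.py;python3 st.py; python3 - <<'E'
from h import *
s=snapshot("wrist");print(np.array(s["world_to_cam"]).round(3).tolist())
E
python3 st.py
```

```text
t 3.575 tool [0.5531 0.0115 0.0946] open 61.2
box xyz mm [-2.4  4.6 94.6] F box [0.4, 1.4, -0.2] M [0.05 0.04 0.05]
R cols in box (x,y,z of tool): [[0.023, 0.003, -1.0], [0.004, -1.0, -0.003], [-1.0, -0.004, -0.023]]
t 3.575 tool [0.5531 0.0115 0.0946] open 61.2
box xyz mm [-2.4  4.6 94.6] F box [0.4, 1.4, -0.2] M [0.05 0.04 0.05]
R cols in box (x,y,z of tool): [[0.023, 0.003, -1.0], [0.004, -1.0, -0.003], [-1.0, -0.004, -0.023]]
[[-0.976, -0.218, -0.024, 0.545], [0.217, -0.944, -0.249, -0.11], [0.031, -0.248, 0.968, -0.275], [0.0, 0.0, 0.0, 1.0]]
t 3.625 tool [0.5532 0.0115 0.0947] open 61.1
box xyz mm [-2.4  4.6 94.7] F box [0.2, 0.1, -0.3] M [0.03 0.01 0.06]
R cols in box (x,y,z of tool): [[0.024, 0.003, -1.0], [0.003, -1.0, -0.003], [-1.0, -0.003, -0.024]]
```

Request:
{"name": "arm_command", "arguments": {"commands": [0, 2.3, 3.3, 0, 70, 0, 2.3, 3.3, 0, 70, 0, 0, 0, 0, 70]}}

```text
clock: 4.0
tool_pos: [0.5483, 0.0053, 0.0966]
orientation: [-173.9, 88.4, 18.7]
force: [0.4, -0.4, 1.1]
opening: 0.0614
```

```bash
python3 st.py
```

```text
t 4.0 tool [0.5483 0.0053 0.0966] open 61.4
box xyz mm [-8.4 -0.4 96.6] F box [0.3, -0.5, 1.1] M [ 0.07  0.09 -0.05]
R cols in box (x,y,z of tool): [[0.027, 0.003, -1.0], [0.003, -1.0, -0.003], [-1.0, -0.003, -0.027]]
```

Request:
{"name": "arm_command", "arguments": {"commands": [0, 0, 0, 0, 70, 0, 0, 0, 0, 70, 0, 0, 0, 0, 70, 0, 0, 0, 0, 70]}}

```text
clock: 4.5
tool_pos: [0.5485, 0.0051, 0.0967]
orientation: [-174.0, 88.4, 18.6]
force: [-0.4, -0.1, 0.5]
opening: 0.0614
```

```bash
python3 st.py
```

```text
t 4.5 tool [0.5485 0.0051 0.0967] open 61.4
box xyz mm [-8.4 -0.6 96.7] F box [-0.4, 0.0, 0.5] M [ 0.    0.06 -0.01]
R cols in box (x,y,z of tool): [[0.027, 0.003, -1.0], [0.003, -1.0, -0.003], [-1.0, -0.003, -0.027]]
```

Request:
{"name": "arm_command", "arguments": {"commands": [8, -0.1, 0.3, 0, 70, 8, -0.1, 0.3, 0, 70, 8, -0.1, 0.3, 0, 70, 5, -0.1, 0.3, 0, 70, 0, 0, 0, 0, 70]}}

```text
clock: 5.12
tool_pos: [0.5474, 0.0054, 0.0647]
orientation: [-173.9, 88.5, 18.7]
force: [0.6, -0.3, 0.6]
opening: 0.061
```

```bash
python3 st.py; python3 - <<'E'
from h import *
s=snapshot("wrist");a=snapshot("scene");b=snapshot("side")
f=lambda i,k:cv2.resize(i,None,fx=k,fy=k,interpolation=cv2.INTER_CUBIC)
top=np.hstack([f(a["frame"][140:240,270:380],3.6),f(b["frame"][150:250,250:360],3.6)])
w=f(s["frame"][120:260,170:470],2.0)
w=w[:, :top.shape[1]]; top=cv2.copyMakeBorder(top,0,0,0,max(0,w.shape[1]-top.shape[1]),0);w=cv2.copyMakeBorder(w,0,0,0,top.shape[1]-w.shape[1],0)
o=np.vstack([top,w])[:600];cv2.imwrite("pics/c1.png",o);print(o.shape)
E
```

```text
t 5.125 tool [0.5474 0.0054 0.0647] open 61.0
box xyz mm [-9.4 -0.1 64.7] F box [0.5, -0.4, 0.6] M [ 0.03  0.03 -0.03]
R cols in box (x,y,z of tool): [[0.026, 0.003, -1.0], [0.003, -1.0, -0.003], [-1.0, -0.003, -0.026]]
(600, 792, 3)
```

View pics/c1.png

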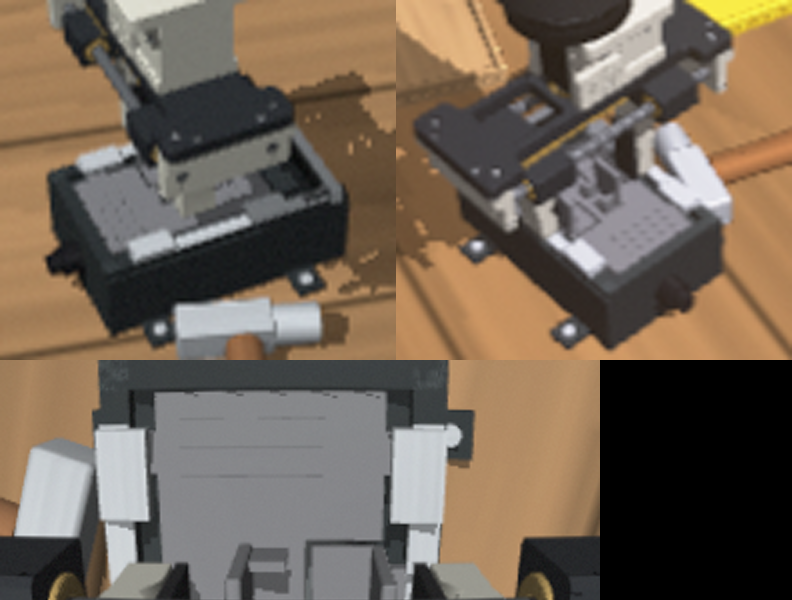

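Tab and fin both sit between the fingers, with the tab side closer as intended. I'll close in stages.

Request:
{"name": "arm_command", "arguments": {"commands": [0, 0, 0, 0, 54, 0, 0, 0, 0, 48, 0, 0, 0, 0, 48]}}

```text
clock: 5.65
tool_pos: [0.5473, 0.0054, 0.0658]
orientation: [-173.5, 88.5, 19.0]
force: [-2.4, -0.1, 1.7]
opening: 0.0426
```

```bash
python3 st.py
```

```text
t 5.65 tool [0.5473 0.0054 0.0658] open 42.6
box xyz mm [-9.5 -0.1 65.8] F box [-2.4, 0.5, 1.7] M [-0.01  1.19 -0.02]
R cols in box (x,y,z of tool): [[0.026, 0.003, -1.0], [0.003, -1.0, -0.003], [-1.0, -0.003, -0.026]]
```

Request:
{"name": "arm_command", "arguments": {"commands": [0, 0, 0, 0, 44.5, 0, 0, 0, 0, 44.5, 0, 0, 0, 0, 44.5]}}

```text
clock: 6.02
tool_pos: [0.5475, 0.0055, 0.066]
orientation: [-173.5, 88.4, 19.1]
force: [-0.1, -0.0, -0.0]
opening: 0.0391
```

```bash
python3 st.py
```

```text
t 6.025 tool [0.5475 0.0055 0.066 ] open 39.1
box xyz mm [-9.2 -0.  66. ] F box [-0.1, 0.0, -0.0] M [ 0.02  0.42 -0.01]
R cols in box (x,y,z of tool): [[0.027, 0.003, -1.0], [0.003, -1.0, -0.003], [-1.0, -0.003, -0.027]]
```

Request:
{"name": "arm_command", "arguments": {"commands": [0, 0, -0.8, 0, 43, 0, 0, 0, 0, 42.5, 0, 0, 0, 0, 42.5]}}

```text
clock: 6.4
tool_pos: [0.5484, 0.0057, 0.0659]
orientation: [-173.6, 88.5, 19.0]
force: [-0.7, -0.0, 1.1]
opening: 0.0375
```

```bash
python3 st.py
```

```text
t 6.4 tool [0.5484 0.0057 0.0659] open 37.5
box xyz mm [-8.3 -0.  65.9] F box [-0.7, 0.1, 1.1] M [ 0.04  0.39 -0.  ]
R cols in box (x,y,z of tool): [[0.027, 0.003, -1.0], [0.003, -1.0, -0.003], [-1.0, -0.003, -0.027]]
```

Request:
{"name": "arm_command", "arguments": {"commands": [0, 0, -0.7, 0, 41, 0, 0, 0, 0, 41, 0, 0, 0, 0, 41]}}

```text
clock: 6.78
tool_pos: [0.549, 0.0058, 0.0659]
orientation: [-173.5, 88.5, 19.1]
force: [-1.3, -0.5, -0.6]
opening: 0.0358
```

```bash
python3 st.py
```

```text
t 6.775 tool [0.549  0.0058 0.0659] open 35.8
box xyz mm [-7.7 -0.  65.9] F box [-1.3, -0.2, -0.6] M [-0.04  0.5   0.01]
R cols in box (x,y,z of tool): [[0.027, 0.003, -1.0], [0.003, -1.0, -0.003], [-1.0, -0.003, -0.027]]
```

Request:
{"name": "arm_command", "arguments": {"commands": [0, 0, 0, 0, 40, 0, -1.2, 0, 0, 40, 0, -1.2, 0, 0, 40]}}

```text
clock: 7.15
tool_pos: [0.5488, 0.0082, 0.066]
orientation: [-174.1, 88.4, 18.5]
force: [-0.3, -1.7, -1.2]
opening: 0.035
```

```bash
python3 st.py
```

```text
t 7.15 tool [0.5488 0.0082 0.066 ] open 35.0
box xyz mm [-7.4  2.3 66. ] F box [-0.7, -1.6, -1.2] M [-0.21  0.1  -0.04]
R cols in box (x,y,z of tool): [[0.027, 0.003, -1.0], [0.003, -1.0, -0.003], [-1.0, -0.003, -0.027]]
```

Request:
{"name": "arm_command", "arguments": {"commands": [0, -1.2, 0, 0, 40, 0, -1.2, 0, 0, 40]}}

```text
clock: 7.4
tool_pos: [0.5482, 0.0107, 0.066]
orientation: [-174.1, 88.4, 18.5]
force: [-0.0, -1.3, 0.1]
opening: 0.0352
```

```bash
python3 st.py
```

```text
t 7.4 tool [0.5482 0.0107 0.066 ] open 35.2
box xyz mm [-7.4  4.9 66. ] F box [-0.3, -1.3, 0.1] M [-0.21  0.13 -0.  ]
R cols in box (x,y,z of tool): [[0.027, 0.003, -1.0], [0.003, -1.0, -0.003], [-1.0, -0.003, -0.027]]
```

Request:
{"name": "arm_command", "arguments": {"commands": [0, -1.7, 0, 0, 40, 0, -1.7, 0, 0, 40, 0, -1.7, 0, 0, 40, 0, -1.7, 0, 0, 40, 0, -1.7, 0, 0, 40]}}

```text
clock: 8.02
tool_pos: [0.5463, 0.0197, 0.066]
orientation: [-174.1, 88.4, 18.5]
force: [-0.6, -0.7, -0.7]
opening: 0.0353
```

```bash
python3 st.py
```

```text
t 8.025 tool [0.5463 0.0197 0.066 ] open 35.3
box xyz mm [-7.4 14.1 66. ] F box [-0.8, -0.6, -0.7] M [-0.17  0.17 -0.01]
R cols in box (x,y,z of tool): [[0.027, 0.003, -1.0], [0.003, -1.0, -0.003], [-1.0, -0.003, -0.027]]
```

Request:
{"name": "arm_command", "arguments": {"commands": [0, -0.8, 0, 0, 40, 0, -0.6, 0, 0, 40]}}

```text
clock: 8.28
tool_pos: [0.5459, 0.0212, 0.0661]
orientation: [-174.0, 88.4, 18.6]
force: [-0.4, -0.9, -0.2]
opening: 0.035
```

```bash
python3 st.py
```

```text
t 8.275 tool [0.5459 0.0212 0.0661] open 35.0
box xyz mm [-7.4 15.7 66.1] F box [-0.5, -0.8, -0.2] M [-0.13  0.15 -0.04]
R cols in box (x,y,z of tool): [[0.027, 0.003, -1.0], [0.003, -1.0, -0.003], [-1.0, -0.003, -0.027]]
```

Request:
{"name": "arm_command", "arguments": {"commands": [0, -0.6, 0, 0, 40, 0, -0.5, 0, 0, 40]}}

```text
clock: 8.52
tool_pos: [0.5456, 0.0223, 0.066]
orientation: [-174.0, 88.4, 18.6]
force: [-0.2, -1.4, -0.2]
opening: 0.0355
```

Request:
{"name": "arm_command", "arguments": {"commands": [0, -0.6, 0, 0, 40, 0, -0.4, 0, 0, 40]}}

```text
clock: 8.78
tool_pos: [0.5454, 0.0234, 0.0661]
orientation: [-174.0, 88.4, 18.5]
force: [0.2, -0.2, -0.5]
opening: 0.0354
```

Request:
{"name": "arm_command", "arguments": {"commands": [0, -0.6, 0, 0, 40, 0, -0.5, 0, 0, 40]}}

```text
clock: 9.02
tool_pos: [0.5452, 0.0245, 0.0661]
orientation: [-174.0, 88.4, 18.6]
force: [0.2, -0.6, -0.6]
opening: 0.0353
```

```bash
python3 st.py
```

```text
t 9.025 tool [0.5452 0.0245 0.0661] open 35.3
box xyz mm [-7.4 19.  66.1] F box [0.1, -0.7, -0.6] M [-0.17  0.13 -0.02]
R cols in box (x,y,z of tool): [[0.027, 0.003, -1.0], [0.003, -1.0, -0.003], [-1.0, -0.003, -0.027]]
```

Request:
{"name": "arm_command", "arguments": {"commands": [0, -0.6, 0, 0, 40, 0, -0.5, 0, 0, 40]}}

```text
clock: 9.28
tool_pos: [0.5449, 0.0256, 0.0661]
orientation: [-174.0, 88.4, 18.6]
force: [0.3, -0.7, -1.3]
opening: 0.0349
```

Request:
{"name": "arm_command", "arguments": {"commands": [0, -0.6, 0, 0, 40, 0, -0.4, 0, 0, 40]}}

```text
clock: 9.52
tool_pos: [0.5447, 0.0267, 0.066]
orientation: [-173.9, 88.4, 18.6]
force: [-0.4, -1.0, -0.4]
opening: 0.0349
```

Request:
{"name": "arm_command", "arguments": {"commands": [0, -0.6, 0, 0, 40, 0, -0.4, 0, 0, 40]}}

```text
clock: 9.78
tool_pos: [0.5444, 0.0277, 0.066]
orientation: [-174.0, 88.4, 18.6]
force: [0.4, -0.8, -0.6]
opening: 0.0351
```

```bash
python3 st.py
```

```text
t 9.775 tool [0.5444 0.0277 0.066 ] open 35.1
box xyz mm [-7.5 22.4 66. ] F box [0.2, -0.9, -0.6] M [-0.14  0.14 -0.01]
R cols in box (x,y,z of tool): [[0.027, 0.003, -1.0], [0.003, -1.0, -0.003], [-1.0, -0.003, -0.027]]
```

Request:
{"name": "arm_command", "arguments": {"commands": [0, -0.6, 0, 0, 40, 0, -0.4, 0, 0, 40]}}

```text
clock: 10.02
tool_pos: [0.5442, 0.0288, 0.066]
orientation: [-174.0, 88.4, 18.6]
force: [0.4, -0.9, -0.4]
opening: 0.0351
```

Request:
{"name": "arm_command", "arguments": {"commands": [0, -0.6, 0, 0, 40, 0, -0.4, 0, 0, 40]}}

```text
clock: 10.28
tool_pos: [0.544, 0.0298, 0.0661]
orientation: [-173.9, 88.4, 18.7]
force: [-0.3, -1.2, -0.6]
opening: 0.0351
```

```bash
python3 st.py; python3 - <<'E'
from h import *
s=snapshot("wrist");b=snapshot("side")
f=lambda i,k:cv2.resize(i,None,fx=k,fy=k,interpolation=cv2.INTER_CUBIC)
o=np.hstack([f(b["frame"][150:250,255:355],4),f(s["frame"][110:260,245:395],2.667)])
cv2.imwrite("pics/c2.png",o);print(o.shape)
E
```

```text
t 10.275 tool [0.544  0.0298 0.0661] open 35.1
box xyz mm [-7.4 24.5 66.1] F box [-0.5, -1.1, -0.6] M [-0.13  0.18  0.  ]
R cols in box (x,y,z of tool): [[0.027, 0.003, -1.0], [0.003, -1.0, -0.003], [-1.0, -0.003, -0.027]]
(400, 800, 3)
```

View pics/c2.png

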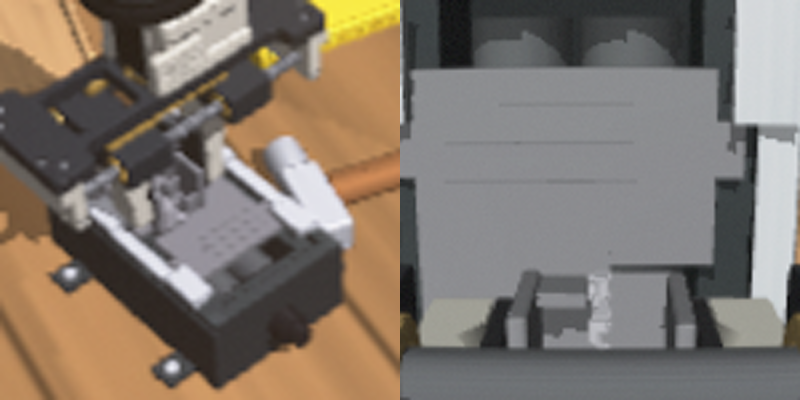

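The cover has slid with the fingers: the cells are showing at wrist (540,45), and the −y lug at (735,155) has passed its claw. I'll keep sliding.

Request:
{"name": "arm_command", "arguments": {"commands": [0, -0.6, 0, 0, 40, 0, -0.4, 0, 0, 40]}}

```text
clock: 10.62
tool_pos: [0.5437, 0.0309, 0.0661]
orientation: [-173.9, 88.4, 18.6]
force: [0.0, -2.1, -0.5]
opening: 0.0351
```

Request:
{"name": "arm_command", "arguments": {"commands": [0, -0.6, 0, 0, 40, 0, -0.4, 0, 0, 40]}}

```text
clock: 10.88
tool_pos: [0.5436, 0.0313, 0.0662]
orientation: [-175.8, 88.5, 16.8]
force: [1.2, -4.2, 0.0]
opening: 0.035
```

Force has risen to 4 N, so this is the buffer. I'll ease off slightly and lift gently.

Request:
{"name": "arm_command", "arguments": {"commands": [0, 0.4, 0, 0, 40, 0, 0, 0, 0, 40]}}

```text
clock: 11.12
tool_pos: [0.5437, 0.031, 0.0661]
orientation: [-175.1, 88.4, 17.5]
force: [0.0, -1.1, -1.3]
opening: 0.035
```

```bash
python3 st.py
```

```text
t 11.125 tool [0.5437 0.031  0.0661] open 35.0
box xyz mm [-7.5 25.7 66.1] F box [-0.2, -1.1, -1.3] M [-0.55 -0.06  0.02]
R cols in box (x,y,z of tool): [[0.027, 0.002, -1.0], [0.003, -1.0, -0.002], [-1.0, -0.003, -0.027]]
```

Request:
{"name": "arm_command", "arguments": {"commands": [-1.5, 0, 0, 0, 40, -1, 0, 0, 0, 40]}}

```text
clock: 11.38
tool_pos: [0.5433, 0.031, 0.0684]
orientation: [-174.8, 88.5, 17.7]
force: [-0.4, -1.2, -2.1]
opening: 0.0351
```

```bash
python3 st.py
```

```text
t 11.375 tool [0.5433 0.031  0.0684] open 35.1
box xyz mm [-7.9 25.8 68.4] F box [-0.7, -1.0, -2.1] M [-0.65 -0.11  0.02]
R cols in box (x,y,z of tool): [[0.026, 0.002, -1.0], [0.003, -1.0, -0.002], [-1.0, -0.003, -0.026]]
```

Request:
{"name": "arm_command", "arguments": {"commands": [-2, 0, 0, 0, 40, -2, 0, 0, 0, 40]}}

```text
clock: 11.62
tool_pos: [0.5429, 0.0309, 0.0725]
orientation: [-174.8, 88.5, 17.8]
force: [0.6, -1.6, -2.5]
opening: 0.0354
```

```bash
python3 st.py; python3 - <<'E'
from h import *
s=snapshot("wrist");b=snapshot("side")
f=lambda i,k:cv2.resize(i,None,fx=k,fy=k,interpolation=cv2.INTER_CUBIC)
o=np.hstack([f(b["frame"][150:250,255:355],4),f(s["frame"][110:260,245:395],2.667)])
cv2.imwrite("pics/c3.png",o)
E
```

```text
t 11.625 tool [0.5429 0.0309 0.0725] open 35.4
box xyz mm [-8.3 25.8 72.5] F box [0.2, -1.7, -2.5] M [-0.49  0.03 -0.03]
R cols in box (x,y,z of tool): [[0.026, 0.002, -1.0], [0.003, -1.0, -0.002], [-1.0, -0.003, -0.026]]
```

View pics/c3.png

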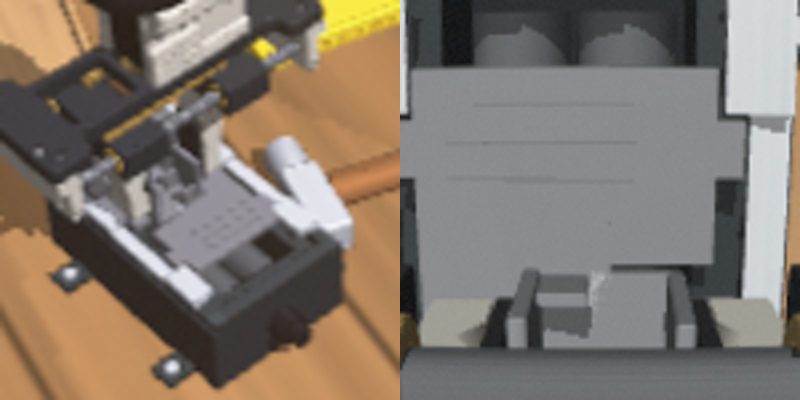

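The cover is coming up with the fingers and is level. I'll keep lifting.

Request:
{"name": "arm_command", "arguments": {"commands": [-3, 0.2, 0, 0, 40, -4, 0, 0, 0, 40, -6, 0, 0, 0, 40, -8, 0, 0, 0, 40]}}

```text
clock: 12.22
tool_pos: [0.5428, 0.0311, 0.095]
orientation: [-173.8, 88.5, 18.7]
force: [-0.3, -0.3, -1.0]
opening: 0.0353
```

Request:
{"name": "arm_command", "arguments": {"commands": [-10, 0, 0, 0, 40, -12, 0, 0, 0, 40, -10, 0, 0, 0, 40, -5, 0, 0, 0, 40, 0, 0, 0, 0, 40]}}

```text
clock: 12.85
tool_pos: [0.5425, 0.0311, 0.1363]
orientation: [-173.4, 88.3, 19.2]
force: [-0.0, 1.1, -1.0]
opening: 0.035
```

```bash
python3 st.py
```

```text
t 12.85 tool [0.5425 0.0311 0.1363] open 35.0
box xyz mm [ -8.6  26.  136.3] F box [0.2, 1.1, -1.0] M [0.06 0.09 0.01]
R cols in box (x,y,z of tool): [[0.03, 0.004, -1.0], [0.003, -1.0, -0.003], [-1.0, -0.003, -0.03]]
```

The cover is free and weighs about 1 N on the wrist. I'll carry it to the tray.

Request:
{"name": "arm_command", "arguments": {"commands": [0, -12, -0.7, 0, 40, 0, -27, -1.4, 0, 40, 0, -32, -1.8, 0, 40, 0, -32, -1.8, 0, 40, 0, -32, -1.8, 0, 40]}}

```text
clock: 13.48
tool_pos: [0.5184, 0.1682, 0.1348]
orientation: [-174.3, 88.5, 18.1]
force: [0.3, 0.6, -1.0]
opening: 0.0351
```

Request:
{"name": "arm_command", "arguments": {"commands": [0, -32, -1.8, 0, 40, 0, -32, -1.8, 0, 40, 0, -32, -1.8, 0, 40, 0, -24, -1.2, 0, 40, 0, -10, 0, 0, 40]}}

```text
clock: 14.1
tool_pos: [0.4931, 0.3044, 0.1326]
orientation: [-178.1, 88.7, 14.4]
force: [0.7, -0.3, -1.1]
opening: 0.035
```

Request:
{"name": "arm_command", "arguments": {"commands": [0, 0, 0, 4, 40, 0, 0, 0, 7, 40, 0, 0, 0, 7, 40, 0, 0, 0, 5, 40, 0, 0, 0, 0, 40]}}

```text
clock: 14.72
tool_pos: [0.4908, 0.3046, 0.1303]
orientation: [-161.1, 88.9, 7.8]
force: [0.5, 0.1, -1.3]
opening: 0.0352
```

```bash
python3 st.py; python3 - <<'E'
from h import *
s=snapshot("wrist");b=snapshot("side")
f=lambda i,k:cv2.resize(i,None,fx=k,fy=k,interpolation=cv2.INTER_CUBIC)
o=np.hstack([f(b["frame"][80:220,160:300],2.857),f(s["frame"][60:260,220:420],2)])
cv2.imwrite("pics/c4.png",o)
o=get_obs();print(o["orientation"])
E
```

```text
t 14.725 tool [0.4908 0.3046 0.1303] open 35.2
box xyz mm [ -0.4 304.3 130.3] F box [0.5, 0.0, -1.3] M [ 0.11 -0.01  0.03]
R cols in box (x,y,z of tool): [[0.019, -0.002, -1.0], [-0.399, -0.917, -0.006], [-0.917, 0.399, -0.018]]
[-161.02367059   88.89320047    7.96926352]
```

View pics/c4.png

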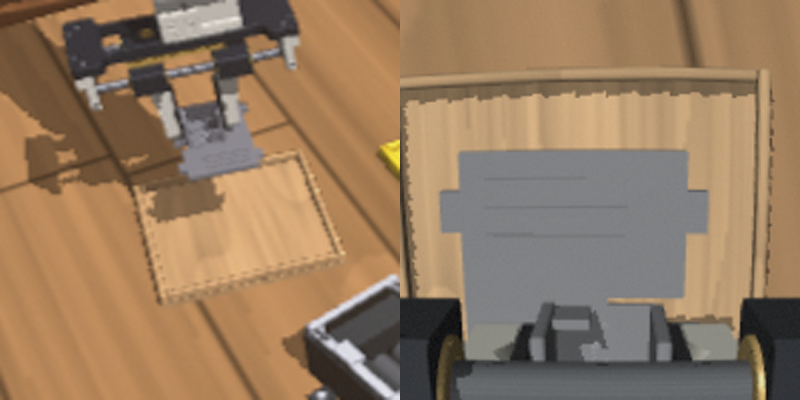

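```bash
python3 - <<'E'
from h import *
s=snapshot("wrist")
c=onz(s,404,95,.015,True);l=onz(s,222,97.5,.015,True);print(c,l)
d=(l-c)[:2];d/=np.hypot(*d);n=np.array([-d[1],d[0]]);print("yaw",np.degrees(np.arctan2(d[1],d[0])),"centre",c[:2]+.088*d+.088*n)
E
```

```text
[0.40429293 0.2351918  0.015     ] [0.56444481 0.20535913 0.015     ]
yaw -10.551966741353803 centre [0.50691998 0.30558845]
```

Request:
{"name": "arm_command", "arguments": {"commands": [10, -0.7, -3.8, 0, 40, 20, -0.8, -3.8, 0, 40, 20, 0, 0, 0, 40, 20, 0, 0, 0, 40, 10, 0, 0, 0, 40]}}

```text
clock: 15.5
tool_pos: [0.5016, 0.305, 0.0468]
orientation: [-158.6, 88.8, 10.6]
force: [-0.7, 0.4, -0.9]
opening: 0.0352
```

Request:
{"name": "arm_command", "arguments": {"commands": [4, 0, 0, 0, 40, 4, 0, 0, 0, 40, 3, 0, 0, 0, 40, 0, 0, 0, 0, 40]}}

```text
clock: 16.0
tool_pos: [0.5023, 0.3053, 0.0355]
orientation: [-158.4, 88.8, 10.8]
force: [-0.4, 0.6, -0.4]
opening: 0.0351
```

Request:
{"name": "arm_command", "arguments": {"commands": [3, 0, 0, 0, 40, 3, 0, 0, 0, 40, 2, 0, 0, 0, 40, 2, 0, 0, 0, 40, 0, 0, 0, 0, 40]}}

```text
clock: 16.62
tool_pos: [0.5028, 0.3057, 0.0255]
orientation: [-156.3, 88.7, 13.0]
force: [-0.2, 0.3, -1.3]
opening: 0.0353
```

Request:
{"name": "arm_command", "arguments": {"commands": [1, 0, 0, 0, 40, 1, 0, 0, 0, 40, 0, 0, 0, 0, 40]}}

```text
clock: 17.0
tool_pos: [0.5029, 0.3058, 0.0235]
orientation: [-156.1, 88.7, 13.2]
force: [0.3, -1.0, -1.2]
opening: 0.0349
```

Request:
{"name": "arm_command", "arguments": {"commands": [0.8, 0, 0, 0, 40, 0.6, 0, 0, 0, 40, 0, 0, 0, 0, 40]}}

```text
clock: 17.38
tool_pos: [0.503, 0.3059, 0.0221]
orientation: [-155.8, 88.7, 13.5]
force: [0.5, -0.1, -0.4]
opening: 0.0349
```

Request:
{"name": "arm_command", "arguments": {"commands": [0.6, 0, 0, 0, 40, 0.5, 0, 0, 0, 40, 0, 0, 0, 0, 40]}}

```text
clock: 17.75
tool_pos: [0.503, 0.3059, 0.0219]
orientation: [-155.6, 88.7, 13.7]
force: [-1.1, 0.4, 0.7]
opening: 0.0351
```

Request:
{"name": "arm_command", "arguments": {"commands": [0.6, 0, 0, 0, 40, 0.6, 0, 0, 0, 40]}}

```text
clock: 18.0
tool_pos: [0.5032, 0.306, 0.0216]
orientation: [-155.5, 88.7, 13.8]
force: [-3.8, -0.9, 8.7]
opening: 0.035
```

Request:
{"name": "arm_command", "arguments": {"commands": [0, 0, 0, 0, 44, 0, 0, 0, 0, 50, 0, 0, 0, 0, 58, 0, 0, 0, 0, 66, 0, 0, 0, 0, 72]}}

```text
clock: 18.62
tool_pos: [0.5034, 0.3062, 0.0213]
orientation: [-154.9, 88.7, 14.4]
force: [0.1, 0.2, 0.7]
opening: 0.0608
```

Request:
{"name": "arm_command", "arguments": {"commands": [0, 0, 0, 0, 72, -10, 0, 0, 0, 72, -20, 0, 0, 0, 72, -40, 0, 0, 0, 72, -40, 0, 0, 0, 72]}}

```text
clock: 19.25
tool_pos: [0.4996, 0.304, 0.1328]
orientation: [-166.4, 88.9, 2.9]
force: [1.1, 1.2, 0.2]
opening: 0.0633
```

```bash
python3 st.py; python3 - <<'E'
from h import *
s=snapshot("wrist");b=snapshot("side");a=snapshot("scene")
f=lambda i,k:cv2.resize(i,None,fx=k,fy=k,interpolation=cv2.INTER_CUBIC)
t=np.hstack([f(b["frame"][80:220,160:300],2.8),f(s["frame"][60:260,220:420],1.96)])
u=f(a["frame"][120:320,120:512],2)[:200*1]
u=cv2.resize(a["frame"][120:320,120:512],(392,200)); v=cv2.resize(b["frame"][100:370,200:500],(392,200))
cv2.imwrite("pics/c5.png",np.vstack([t,np.hstack([u,v])]))
E
```

```text
t 19.25 tool [0.4996 0.304  0.1328] open 63.3
box xyz mm [  8.1 301.8 132.8] F box [1.3, 0.9, 0.2] M [ 0.18 -0.09 -0.  ]
R cols in box (x,y,z of tool): [[0.018, -0.003, -1.0], [-0.392, -0.92, -0.004], [-0.92, 0.392, -0.018]]
```

View pics/c5.png

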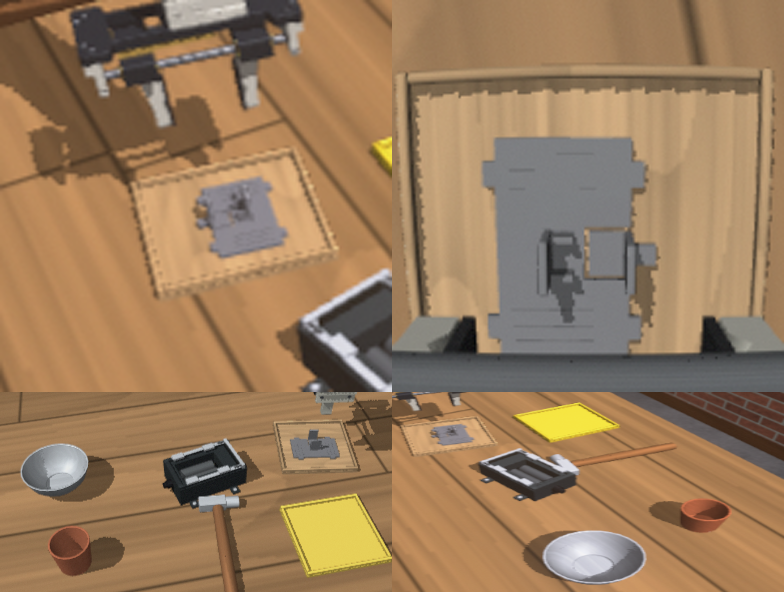

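The cover lies flat, upright and central in the wooden tray. The fingers are clear, and the bowl, hammer and pot look undisturbed. I'll let the arm settle and hand in.

Request:
{"name": "arm_command", "arguments": {"commands": [0, 0, 0, 0, 72, 0, 0, 0, 0, 72]}}

```text
clock: 19.65
tool_pos: [0.5002, 0.3047, 0.1335]
orientation: [-157.5, 88.8, 11.8]
force: [-0.5, -0.3, 0.1]
opening: 0.0632
```

```bash
python3 -c "
from plant import *
o=get_obs();print(o['clock'],o['force'],o['tool_pos']);print(close_job())"
```

```text
19.65 [-0.47469166 -0.29659893  0.07288782] [0.50016985 0.30471304 0.13351114]
the job is handed in; nothing more can be done
None
```

The cover is off the battery box and lies flat, right way up, near the middle of the wooden tray. I handed the job in at 19.65 s of the 48 s allowed; no verdict was reported.

- **Squeeze:** I pressed the tab about 7 mm in by setting the finger width (35 mm), never the full grip. From the figures given, that is roughly 8 N on the tab.
- **Slide:** the cover met the buffer after about 26 mm, at about 4 N on the wrist. I backed off 0.4 mm before lifting.
- **Placing:** the tray contact peaked at about 9 N at the wrist, then I opened the fingers and withdrew.
- **Last checks:** in the final pictures the cover is released and flat, and the bowl, hammer and pot look where they were. The wrist force was under 0.6 N. I did not measure the cover's height or tilt, or the distance of the bowl, hammer and pot from their starting places.
- **Disagreements:** the fixed cameras put the box about 4 mm off in y from the wrist view; I followed the wrist view. The tool also tilted by up to about 1.7° during moves, which caused no trouble.

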